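# Snap the cartridge into the demonstration board and switch it on

### The arm

A 7-joint arm with a two-finger parallel gripper is mounted at the origin on the work surface. World frame = base frame: x ahead of the robot, y to its left, z up, the work surface at z = 0. Lengths are in m, angles in rad, forces in N, time in s.
With the tool pointing down it reaches from about 0.425 to 0.825 m from the base axis. Payload 3.6 kg.
Tool frame: the origin (TCP) lies at the very end of the fingers, on their centre line; the grasp point (between the pads) lies hold_point_z behind it (hold_point_z is the distance from the TCP to the grasp point, in m); z points along the fingers, y is the direction in which the jaws open and shut (so a half turn about z gives the same grasp; the last joint's range is limited). The gripper opens to 85 mm and grips with 20 to 120 N. Pads are 22 mm wide; open, the fingers measure 114 mm over their backs; the gripper's body (76 mm by 85 mm) begins 54 mm behind the grasp point. The pads swing forward as they close: fully open they stand 13 mm farther back than shut.
Start: joints at [1.242, 0.615, -0.013, 1.423, 0.008, 1.103, -0.04], TCP at [0.193, -0.621, 0.231] pointing down, gripper open.
Joint ranges: [-3.12, 3.12], [-0.3, 2.06], [-1.34, 1.32], [0.26, 2.42], [-1.36, 4.5], [0.01, 1.98], [-2.84, 2.84]. Speed limits (rad/s): [2.79, 2.79, 3.14, 3.14, 3.14, 3.14, 3.14].

### API

Orientations are given as a unit quaternion [x, y, z, w].
In Python, from rig import * gives the robot as it stands. The module is installed in compiled form; this text tells all that it offers.
- The arm moves only by the tool servo_tool, never from a script. Its argument "commands" is a list of rows, each a list of 6 numbers: the shift along the tool's x, y, z in mm, then the turn, a rotation vector about the tool's x, y, z in units of 6 degrees (1.0 is 6 degrees). In form: [[dx, dy, dz, ax, ay, az], ...]. A call has 1 to 20 rows; each row shifts and turns the commanded pose from where the row before left it, along the tool's axes as they then stand; what a row does not reach is not made up. A row lasts 1/10 s, in which the tool goes at most 50 mm and 8.59 degrees, less where a joint would pass 70% of its speed; a pose out of reach is approached as far as the arm can. A call with a gripper value outside its range is refused whole. "hand" is the opening in per cent of the stroke, from 0 (shut) to 100 (fully open), set as the call begins (left out, the last holds). The fingers move at their own pace and stop on an object; "force" is the grip in N (left out, the last holds). Time passes only in rows, so rows that do not move let the fingers close. It gives the time, the measured TCP pose, the force and the opening at its end, in the units of the state.
- get_obs(): the state, without advancing time (a new reading comes with each control period).
- grab_frame(name): name is "scene" or "side" or "wrist"; returns the picture (384x512x3 uint8, red, green, blue); there is no depth.
- camera_params(name): a dict with "fx", "fy", "cx", "cy" (pixels), "origin" and "orientation" of the camera in the world. Camera axes: x right, y down, z forward; pixel columns grow to the right and rows downward; lengths in m; the calibration is good to about 2 mm. The wrist camera is an equidistant fisheye: a pixel r from the principal point sees the ray r / f radians off the axis. A picture is of the moment at which its call begins: read the wrist's pose just before it. camera_params takes no time and is no camera call; for the wrist camera it gives the pose at the moment of the call.
- sign_off(): hands the job in, once; it reports no verdict.
The state is a dict: "clock": time; "q": joint angles; "qd": joint speeds; "tau": joint torques, N m; "tcp_pos": TCP position; "eef_rot": TCP orientation; "force": force on the tool from outside, world axes, zero at the start; "ft_torque": the same for the moment, N m; "gripper_width": finger opening in m.
Only numpy, scipy, OpenCV 4.12 (cv2) and the standard library are available. Lean on these libraries where they do the work, as an engineer would, in place of code of your own. Each camera call takes 0.05 s, during which the arm holds its last target. There are 200 camera calls.

### The job

Fit the longer of the two cartridge fuses into the empty pair of spring clips on the sloping demonstration board, pressing it straight down onto the board's face until it lies fully home and both clips have snapped over its ends. Only then throw the board's switch lever fully over, up the slope, and leave the other things on the bench where they are.

Things in the scene. Friction and masses are not known exactly. Their poses are not given: they have to be found in the camera images.
- long_fuse: The longer cartridge fuse, lying loose on the bench: white ceramic square body 84 x 28 x 28 mm; on each end a round steel ferrule, 24 mm diameter, 12 mm long, then a 6 mm chamfer down to 6 mm diameter; 120 mm overall, 0.10 to 0.21 kg. Origin: centre of its underside; x along its length, z up. The same either way round and on any of its four sides.
- long_fuse_mid (a point): The centre of the longer cartridge, 14 mm above its underside, axes as the body's.
- short_fuse: The shorter cartridge fuse, to be left alone: the same shape with a 56 mm body, 92 mm overall, 28 mm thick, lying loose on the bench. Origin: centre of its underside, x along its length.
- board: Sloping demonstration board, fixed: white panel 240 (up the slope) x 340 mm (wide), rising away from the robot at 25 degrees, on a steel bar stand. Origin: on the bench, 85 mm below the panel's centre; x level, the way the slope rises, y to the left, z up. Clip holder left of its middle, switch right. A lamp holder 24 mm high stands 110 mm up the slope from the clip holder.
- holder: Clip holder on the board's face, black base plate 48 x 176 x 3 mm. Origin: on the face, midway between the clips. x up the slope, y left along the width (the cartridge must lie along y), z out of the face along its normal, 25 degrees from vertical, leaning towards the robot. The cartridge goes in along -z; its chamfers spread the clips (5 to 15 N), which then snap over the upper chamfers.
- seat (a point): Where the cartridge's centre lies when home: 22 mm above the face, at holder (0, 0, 22 mm), axes as the holder's. Its underside rests on two pads, tops 8 mm above the face, at y = +-33 mm (14 mm wide). Beside them guide cheeks, 35 mm apart inside (3.5 mm play each side) up to 18 mm above the face, flare outwards up to 29 mm. Between y = -26 and +26 mm there is free room for fingers.
- clip_left (a joint): Left spring clip, at holder y = +59 mm: steel leaf 22 mm wide, round nose bar 8 mm thick 32 mm above the face, flaring outwards from there to 52 mm. Value: how far it is pushed outwards, in m: 0 free, 0.002 to 0.006 while the cartridge's end passes, under 0.002 with it snapped in. Spring 500 N/m, 2.5 N at 0.
- clip_right (a joint): Right spring clip (at y = -59 mm of the holder), the mirror image; outward travel in m, as for the left one.
- switch (a joint): Switch lever of the board, in rad: 0 = off, leaning 0.5 rad down the slope (towards the robot) from the face's normal; 1.0 = on, fully over, leaning 0.5 rad up the slope. Stiff (about 1 N at the tip), it stays where it is left; push the ball along its arc, which rises at first. Its axis is parallel to the holder's y axis.
- switch_tip (a point): Centre of the black ball (26 mm diameter) at the tip of the lever, whose steel rod is 10 mm thick. The pivot is 75 mm from here, 22 mm above the face, at holder x = 0, y = -150 mm, over a grey block 70 (up the slope) x 50 x 25 mm high.
- dropper: White dropper bottle, 32 mm diameter, 75 mm tall, loose; origin at the centre of its underside.
- beaker: Glass beaker, 84 mm diameter, 110 mm tall, loose; origin at the centre of its underside.
- card_box: Small card box 55 x 35 x 18 mm, loose; origin at the centre of its underside.
- marker: Grey marker pen lying on the bench, 130 mm long (x), 12 mm thick; origin at the centre of its underside.
- well_plate: Clear plastic well plate 85 x 125 x 12 mm, loose; origin at the centre of its underside.
- cup: Clear plastic cup, 60 mm diameter, 70 mm tall, loose; origin at the centre of its underside.
Not all that is in view belongs to the job. What is shaped like the long_fuse but blue, orange or purple is not meant.

How it is judged:
By the outcome, as a careful person would: the job done as asked, in the order asked, and still so for the second after the job is handed in, with the robot touching nothing.
It also fails if it takes over 58 s, if anything falls off the work surface, if the arm or the gripper's body presses on something with over 40 N, if the wrist force passes 120 N, or if a joint passes its speed limit or range.

## Working session

There is one attempt and no reset: what is moved stays moved. The work goes in short steps, Python scripts to look and compute and a tool call to move; the robot and the scene stay as the last step left them, time stands still between calls to the robot, and variables do not carry over. Pictures are saved under pics/ and viewed, about 8 in all and at most 12, crops included, and the job is handed in when it is done.

Besides the shell and the picture viewer there is one more tool, called after ">>>" as name([rows], argument=value, ...), one row to a line, values as JSON. servo_tool: Moves the arm, as the interface text tells. Its arguments: {"type":"object","properties":{"commands":{"type":"array","items":{"type":"array","items":{"type":"number"}}},"hand":{"type":"number"},"force":{"type":"number"}},"required":["commands"]}

```bash
mkdir -p pics
cat > h.py <<'E'
from rig import *
import numpy as np, cv2
from scipy.spatial.transform import Rotation as R
def save(img,n): cv2.imwrite('pics/'+n,img[:,:,::-1])
def ray(p,u,v,fish=False):
    x=np.array([(u-p['cx'])/p['fx'],(v-p['cy'])/p['fy'],1.])
    if fish:
        a=x[:2]; r=np.linalg.norm(a); x=np.array([*(a/max(r,1e-9)*np.sin(r)),np.cos(r)])
    return R.from_quat(p['orientation']).apply(x)
def onz(p,u,v,z,fish=False):
    d=ray(p,u,v,fish); o=np.array(p['origin']); return o+d*(z-o[2])/d[2]
def proj(p,X,fish=False):
    c=R.from_quat(p['orientation']).inv().apply(np.atleast_2d(X)-np.array(p['origin']))
    if fish:
        n=np.linalg.norm(c[:,:2],axis=1,keepdims=True); k=c[:,:2]/n*np.arctan2(n,c[:,2:])
    else: k=c[:,:2]/c[:,2:]
    return k*[p['fx'],p['fy']]+[p['cx'],p['cy']]
E
python3 - <<'E'
from h import *
o=get_obs();print(o)
for n in('scene','side','wrist'):
    print(n,camera_params(n))
a=grab_frame('scene');b=grab_frame('side')
np.save('scene.npy',a);np.save('side.npy',b)
save(cv2.resize(a,(800,600),interpolation=cv2.INTER_CUBIC),'scene.png');save(cv2.resize(b,(800,600),interpolation=cv2.INTER_CUBIC),'side.png')
E
```

```text
{'clock': 0.0, 'q': array([ 1.24251175,  0.61596209, -0.01265005,  1.42493335,  0.00808897,
        1.10340687, -0.04044285]), 'qd': array([ 0.00079921, -0.00097489, -0.0010829 ,  0.00120832, -0.00137149,
        0.00069172, -0.00016679]), 'tau': array([ 1.41965197e-04, -4.69212770e+01,  2.59306608e-01, -1.71031469e+01,
        9.91372479e-03,  9.68177832e-03, -5.41795302e-06]), 'tcp_pos': array([ 0.19299142, -0.61986711,  0.23009882]), 'eef_rot': array([ 9.88632976e-01,  1.50343176e-01, -2.05340625e-04, -1.31410882e-03]), 'force': array([-0.20974473,  0.43369744, -1.16793923]), 'ft_torque': array([-0.03266596,  0.00388871, -0.00645773]), 'gripper_width': 0.08534828180235145}
scene {'fx': 375.6266433201111, 'fy': 375.6266433201111, 'cx': 257.8947040399054, 'cy': 190.9000042123631, 'origin': array([0.92736632, 0.58900371, 1.02846523]), 'orientation': array([ 0.31597615,  0.89077392, -0.30992932, -0.10307626])}
side {'fx': 490.1391644823634, 'fy': 490.1391644823634, 'cx': 262.1901965452441, 'cy': 193.39026613766808, 'origin': array([-0.20895705, -1.10029525,  1.0678111 ]), 'orientation': array([ 0.85445498, -0.25120549,  0.12331327, -0.43771717])}
wrist {'fx': 297.3186396354542, 'fy': 297.3186396354542, 'cx': 250.82443835847525, 'cy': 187.95021494812556, 'origin': array([ 0.26559635, -0.59761496,  0.37204964]), 'orientation': array([ 0.7961096 , -0.58620277, -0.0897189 ,  0.12052527])}
```

View pics/scene.png

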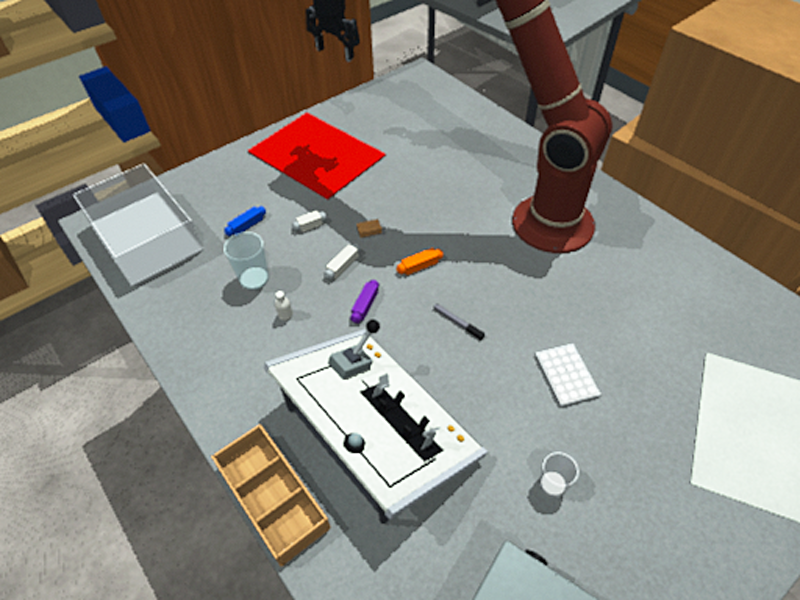

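View pics/side.png

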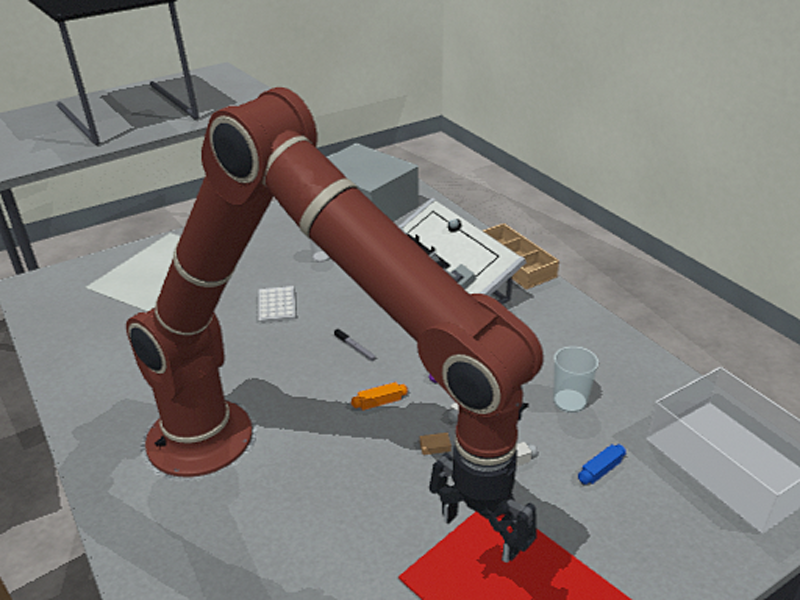

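Run:
```python
from h import *
a=np.load('scene.npy')
c1=a[120:220,130:290]; c2=a[200:340,160:320]
big=np.vstack([cv2.resize(c1,(800,500),interpolation=cv2.INTER_CUBIC)])
b=cv2.resize(c2,(685,600),interpolation=cv2.INTER_CUBIC)
save(big,'c1.png');save(b,'c2.png')
p=camera_params('scene')
hsv=cv2.cvtColor(a,cv2.COLOR_RGB2HSV)
m=((hsv[...,1]<40)&(hsv[...,2]>175)).astype(np.uint8)
m[:125]=0;m[185:]=0;m[:,:180]=0;m[:,260:]=0
n,l,s,c=cv2.connectedComponentsWithStats(m)
for i in range(1,n):
    if s[i,4]<30: continue
    ys,xs=np.where(l==i)
    print(s[i],c[i],[np.round(onz(p,x,y,.02),3) for x,y in [c[i],(xs.min(),ys[xs.argmin()]),(xs.max(),ys[xs.argmax()])]])
```

```text
[180 127  15  15  71] [184.50704225 132.91549296] [array([ 0.482, -0.441,  0.02 ]), array([ 0.478, -0.481,  0.02 ]), array([ 0.457, -0.412,  0.02 ])]
[188 135  20  10 105] [196.87619048 138.99047619] [array([ 0.463, -0.381,  0.02 ]), array([ 0.498, -0.389,  0.02 ]), array([ 0.424, -0.37 ,  0.02 ])]
[180 143  29  19 105] [194.72380952 151.55238095] [array([ 0.506, -0.33 ,  0.02 ]), array([ 0.528, -0.399,  0.02 ]), array([ 0.478, -0.284,  0.02 ])]
[208 153  21  23 165] [217.68484848 164.66666667] [array([ 0.478, -0.222,  0.02 ]), array([ 0.527, -0.211,  0.02 ]), array([ 0.432, -0.22 ,  0.02 ])]
[227 168  33  17 160] [246.3875  178.66875] [array([ 0.438, -0.103,  0.02 ]), array([ 0.499, -0.134,  0.02 ]), array([ 0.405, -0.074,  0.02 ])]
```

View pics/c1.png

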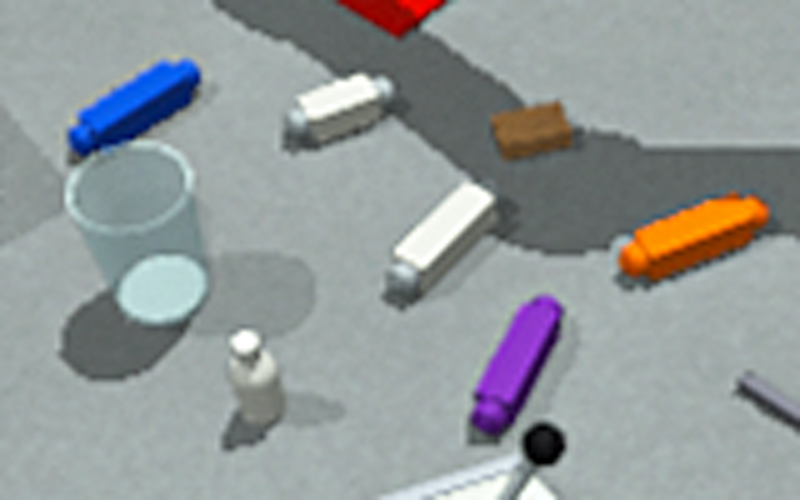

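View pics/c2.png

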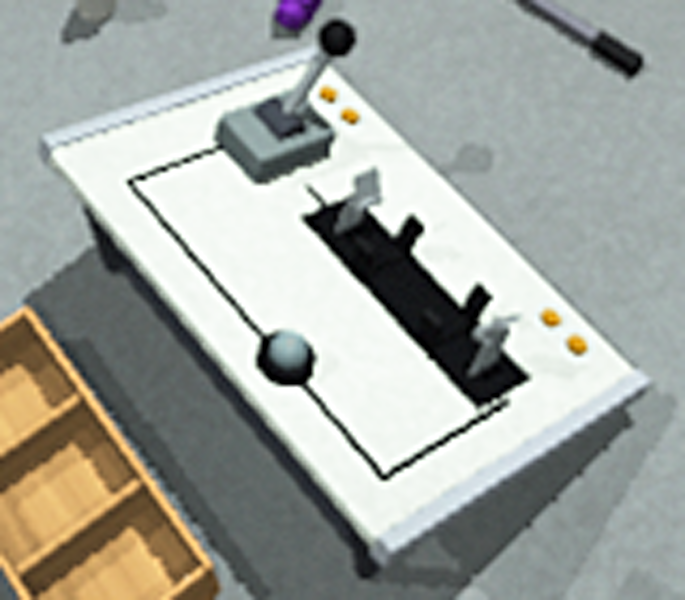

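```bash
cat >> h.py <<'E'
from scipy.optimize import least_squares
def board_T(x,y,yaw):
    return R.from_euler('z',yaw)*R.from_euler('y',-25,degrees=True), np.array([x,y,.085])
E
python3 - <<'E'
from h import *
p=camera_params('scene')
c1=np.array([(468,183),(497,210),(430,275),(396,246)])/5+[130,120]-.4
t=np.array([onz(p,u,v,.028)[:2] for u,v in c1]);print(t.round(3),'mid',t.mean(0))
for i in range(4):print(np.linalg.norm(t[i]-t[i-3]))
d=(t[0]+t[1]-t[2]-t[3])/2;print('yaw',np.degrees(np.arctan2(d[1],d[0])))
s=685/160
P=np.array([(45,145),(310,48),(650,378),(375,555)])/s+[160,200]-.4
H=np.array([(303,218),(345,195),(528,377),(485,403)])/s+[160,200]-.4
PL=np.array([(120,-170,0),(-120,-170,0),(-120,170,0),(120,170,0)])/1e3
HL=np.array([(24,-88,3),(-24,-88,3),(-24,88,3),(24,88,3)])/1e3
def f(v):
    r,o=board_T(*v[:3]); off=np.array([v[3],v[4],0])
    return np.r_[.5*(proj(p,r.apply(PL)+o)-P).ravel(),(proj(p,r.apply(HL+off)+o)-H).ravel()]
q=least_squares(f,[.72,-.1,0,-.05,.03],loss='soft_l1');print(q.x,f(q.x).round(1))
r,o=board_T(*q.x[:3]);h=r.apply([q.x[3],q.x[4],0])+o
print('holder',h,'seat',h+r.apply([0,0,.022]))
E=np.array([np.sin(-.5),0,np.cos(-.5)])*.075+[0,-.15,.022]
X=h+r.apply(E);print('ball',X,(proj(p,X)-[160,200])*s,'obs 338,38')
X=h+r.apply([.11,0,.02]);print('lamp',(proj(p,X)-[160,200])*s,'obs 286,356')
E
```

```text
[[ 0.442 -0.237]
 [ 0.441 -0.201]
 [ 0.514 -0.181]
 [ 0.517 -0.219]] mid [ 0.47845379 -0.20956052]
0.03513863096332562
0.07557404921657662
0.0378779114190912
0.0774000787175064
yaw -165.79003019282678
[ 0.66808187  0.16654715  0.04204936 -0.02343679  0.04401109] [-0.4  0.7  0.4  1.  -1.1 -0.2  0.7 -0.8 -0.6 -0.4  1.7 -0.3  0.6 -0.2
 -1.1  0.9]
holder [0.6450096  0.20962643 0.07509518] seat [0.63572022 0.20923559 0.09503396]
ball [0.58167495 0.05682897 0.1394899 ] [[340.31458119  38.63175548]] obs 338,38
lamp [[291.78994404 339.75877711]] obs 286,356
```

>>> servo_tool([
  [33, -26, 6, 0, 0, 0],
  [33, -26, 6, 0, 0, 0],
  [33, -26, 6, 0, 0, 0],
  [33, -26, 6, 0, 0, 0],
  [33, -26, 6, 0, 0, 0],
  [33, -26, 6, 0, 0, 0],
  [33, -26, 6, 0, 0, 0],
  [33, -26, 6, 0, 0, 0],
  [33, -26, 6, 0, 0, 0],
  [33, -26, 6, 0, 0, 0],
  [33, -26, 6, 0, 0, 0],
  [31, -21, 6, 0, 0, 0.55],
  [0, 0, 0, 0, 0, 0],
  [0, 0, 0, 0, 0, 0],
], hand=100, force=50)

```text
clock: 1.5
tcp_pos: [0.4782, -0.2093, 0.1588]
eef_rot: [0.992, 0.123, -0.001, -0.0]
force: [0.8, 0.2, 0.1]
gripper_width: 0.0853
```

Run:
```python
from h import *
o=get_obs();print(o['tcp_pos'],R.from_quat(o['eef_rot']).as_matrix().round(3),o['q'],o['clock'])
p=camera_params('wrist');a=grab_frame('wrist');np.save('w1.npy',a);print(p)
print(proj(p,np.array([[.478,-.21,.028],[.478,-.21,.0]]),True))
save(cv2.resize(a,(800,600),interpolation=cv2.INTER_CUBIC),'w1.png')
```

```text
[ 0.47824567 -0.20925109  0.15881956] [[ 0.97   0.245 -0.001]
 [ 0.245 -0.97   0.   ]
 [-0.001 -0.001 -1.   ]] [ 0.38590815  0.50783255 -0.02263827  1.88061469  0.0161627   0.75466945
 -0.96908   ] 1.5
{'fx': 297.3186396354542, 'fy': 297.3186396354542, 'cx': 250.82443835847525, 'cy': 187.95021494812556, 'origin': array([ 0.55203724, -0.19069161,  0.30064968]), 'orientation': array([ 0.77968708, -0.60774486, -0.0925373 ,  0.11904241])}
[[251.39045979 179.28966432]
 [251.33068646 172.03874299]]
```

View pics/w1.png

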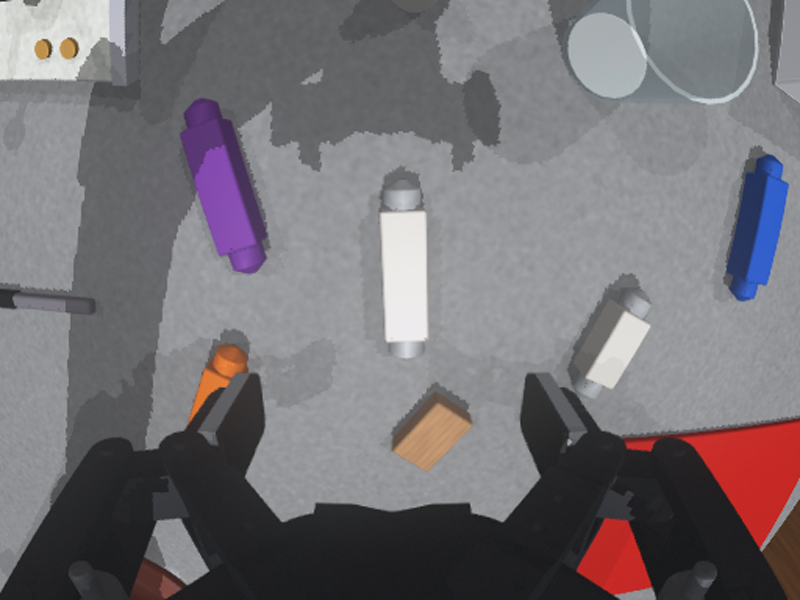

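```bash
cat > t.py <<'E'
from h import *
import sys
def top(p,c,z=.028):
    t=np.array([onz(p,u*.64,v*.64,z,True)[:2] for u,v in c])
    d=(t[0]+t[1]-t[2]-t[3])/2
    print(t.mean(0).round(4),'len',np.linalg.norm(d),'w',np.linalg.norm(t[0]-t[1]+t[3]-t[2])/2,'yaw',np.degrees(np.arctan2(d[1],d[0])))
    return t.mean(0)
E
python3 - <<'E'
from t import *
p=camera_params('wrist');o=get_obs()
m=top(p,[(380,212),(426,211),(428,341),(386,343)])
d=R.from_quat(o['eef_rot']).inv().apply(np.r_[m,.004]-o['tcp_pos']);print(d*1e3)
E
```

```text
[ 0.4795 -0.2189] len 0.08317345838277158 w 0.027004815350244224 yaw 16.091203375400408
[  0.23532834   8.29386654 155.02039019]
```

>>> servo_tool([
  [0, 8, 10, 0, 0, -0.3],
  [0, 0, 25, 0, 0, 0],
  [0, 0, 30, 0, 0, 0],
  [0, 0, 30, 0, 0, 0],
  [0, 0, 30, 0, 0, 0],
  [0, 0, 20, 0, 0, 0],
  [0, 0, 10, 0, 0, 0],
  [0, 0, 0, 0, 0, 0],
])

```text
clock: 2.35
tcp_pos: [0.4786, -0.2193, 0.0034]
eef_rot: [0.991, 0.136, -0.001, -0.0]
force: [-0.8, -0.3, 0.3]
gripper_width: 0.0857
```

>>> servo_tool([
  [0, 0, 0, 0, 0, 0],
  [0, 0, 0, 0, 0, 0],
  [0, 0, 0, 0, 0, 0],
  [0, 0, 0, 0, 0, 0],
  [0, 0, 0, 0, 0, 0],
  [0, 0, 0, 0, 0, 0],
], hand=0, force=60)

```text
clock: 2.95
tcp_pos: [0.4808, -0.2183, 0.0053]
eef_rot: [0.991, 0.137, 0.001, 0.0]
force: [-0.4, 0.7, 5.8]
gripper_width: 0.027
```

>>> servo_tool([
  [0, 0, -15, 0, 0, 0],
  [0, 0, -35, 0, 0, 0],
  [0, 0, -45, 0, 0, 0],
  [0, 0, -45, 0, 0, 0],
  [0, 0, -45, 0, 0, 0],
  [0, 0, -35, 0, 0, 0],
  [22, -38, 0, 0, 0, 0],
  [22, -38, 0, 0, 0, 0],
  [22, -38, 0, 0, 0, 0],
  [22, -38, 0, 0, 0, 0],
  [22, -38, 0, 0, 0, 0],
  [22, -38, 0, 0, 0, 0],
  [22, -38, 0, 0, 0, 0],
  [22, -38, 0, 0, 0, 0],
  [22, -38, 0, 0, 0, 0],
  [19, -38, 0, 0, 0, 0],
  [0, 0, 0, 0, 0, 0],
])

```text
clock: 4.65
tcp_pos: [0.5836, 0.2166, 0.2234]
eef_rot: [0.99, 0.143, -0.0, -0.004]
force: [-1.0, 0.7, -0.9]
gripper_width: 0.0269
```

>>> servo_tool([
  [0, 0, 0, 0, 0, -1.28],
  [0, 0, 0, 0, 0, -1.28],
  [0, 0, 0, 0, 0, -1.28],
  [0, 0, 0, 0, 0, -1.28],
  [0, 0, 0, 0, 0, -1.28],
  [0, 0, 0, 0, 0, -1.28],
  [0, 0, 0, 0, 0, -1.28],
  [0, 0, 0, 0, 0, -1.28],
  [0, 0, 0, 0, 0, -1.28],
  [0, 0, 0, 0, 0, -1.28],
  [0, 0, 0, -1.04, 0, 0],
  [0, 0, 0, -1.04, 0, 0],
  [0, 0, 0, -1.04, 0, 0],
  [0, 0, 0, -1.05, 0, 0],
  [0, 0, 0, 0, 0, 0],
  [0, 0, 0, 0, 0, 0],
])

```text
clock: 6.25
tcp_pos: [0.5852, 0.2067, 0.2244]
eef_rot: [0.674, 0.706, 0.156, 0.149]
force: [0.4, 0.4, -1.4]
gripper_width: 0.0269
```

Run:
```python
from h import *
o=get_obs();print(o['tcp_pos'],R.from_quat(o['eef_rot']).as_matrix().round(3),o['q'],o['clock'],o['gripper_width'],o['force'])
p=camera_params('wrist');a=grab_frame('wrist');np.save('w2.npy',a);print(p)
r,b=board_T(.668,.1665,.042);h=np.array([.645,.2096,.0751])
HL=np.array([(24,-88,3),(-24,-88,3),(-24,88,3),(24,88,3)])/1e3
print(proj(p,r.apply(HL)+h,True)/.64)
save(cv2.resize(a,(800,600),interpolation=cv2.INTER_CUBIC),'w2.png')
```

```text
[0.5852397  0.20667694 0.2244464 ] [[-0.046  0.906  0.421]
 [ 0.999  0.042  0.018]
 [-0.001  0.421 -0.907]] [-0.29888023  0.43378228 -0.22654638  1.8953755   0.60774733  0.49720248
 -0.93214646] 6.25 0.026870801165776996 [ 0.44455591  0.39402895 -1.43033313]
{'fx': 297.3186396354542, 'fy': 297.3186396354542, 'cx': 250.82443835847525, 'cy': 187.95021494812556, 'origin': array([0.52201309, 0.27970553, 0.35299356]), 'orientation': array([ 0.96581018, -0.01019591,  0.21635991,  0.14246099])}
[[412.7536704  385.48655595]
 [347.11027639 384.98227974]
 [341.3763329  134.2955841 ]
 [417.01142274 134.11154368]]
```

View pics/w2.png

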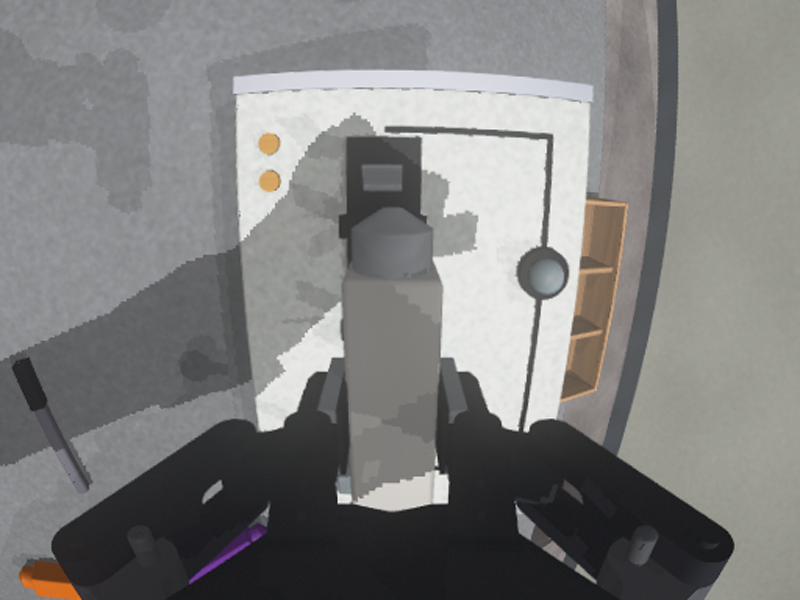

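```bash
cat > b.py <<'E'
from h import *
C=lambda *a: np.array(a)/1e3
E
python3 - <<'E'
from b import *
o=get_obs();p=camera_params('wrist');T=R.from_quat(o['eef_rot'])
for z in(-8.7,-12):
  L=C((42,-14,z-14),(42,14,z-14),(54,-12,z-0),(54,12,z),(54,0,z-12),(60,0,z-3))
  print(proj(p,T.apply(L)+o['tcp_pos'],True)/.64)
HL=C((-24,88,3),(24,88,3),(110,0,12)); H=np.array([(345.5,137.5),(421.5,137),(543,272)])*.64
PL=C((-120,170,0),(120,170,0)); P=np.array([(235,94),(592,101)])*.64
h0=np.array([.645,.2096,.0751])
def f(v,full=False):
    r=R.from_euler('z',v[2])*R.from_euler('y',-25,degrees=True); h=np.array([v[0],v[1],.0751+v[3]])
    c=r.apply(C(23.4,-44,0))+h
    return np.r_[(proj(p,r.apply(HL)+h,True)-H).ravel(),.4*(proj(p,r.apply(PL)+c,True)-P).ravel(),v[3]/.003]
q=least_squares(f,[.645,.21,.04,0]);print(q.x,f(q.x).round(1))
r=R.from_euler('z',q.x[2])*R.from_euler('y',-25,degrees=True)
print(proj(p,r.apply(C((-24,88,3),(24,88,3),(0,59,32)))+[q.x[0],q.x[1],.0751+q.x[3]],True)/.64)
E
```

```text
[[339.97660092 281.48505959]
 [444.59274798 281.50198419]
 [350.93786444 228.60282606]
 [433.63791837 228.61460057]
 [392.29168726 235.72978071]
 [392.29139604 209.15789572]]
[[338.6171622  284.93225967]
 [445.95352321 284.94975807]
 [349.92953852 230.48084058]
 [434.64796781 230.49297824]
 [392.29273597 237.98750411]
 [392.29243172 210.59619251]]
[ 0.65113717  0.20785249  0.04333064 -0.00324878] [ 0.1  0.2 -1.   0.4  0.8  0.8  1.1 -1.5 -0.1 -1.9 -1.1]
[[345.6677383  137.8086273 ]
 [419.9611141  137.56303405]
 [381.84134603 184.40877644]]
```

```bash
cat >> b.py <<'E'
def goal(o,hx,hy,yaw,hz,up,fz=.0087):
    r=R.from_euler('z',yaw)*R.from_euler('y',-25,degrees=True)
    t=np.array([hx,hy,hz])+r.apply([0,0,.022+up-fz])
    T=R.from_quat(o['eef_rot'])
    Tg=R.from_matrix(np.column_stack([r.apply([0,1,0]),r.apply([1,0,0]),-r.apply([0,0,1])]))
    print('mm',(T.inv().apply(t-o['tcp_pos'])*1e3).round(1),'turn',(np.degrees((T.inv()*Tg).as_rotvec())/6).round(2))
E
python3 - <<'E'
from b import *
o=get_obs();p=camera_params('wrist')
HL=C((-24,88,3),(24,88,3),(110,0,12)); H=np.array([(345.5,137.5),(421.5,137),(543,272)])*.64
def f(v):
    r=R.from_euler('z',v[2])*R.from_euler('y',-25,degrees=True)
    return (proj(p,r.apply(HL)+[v[0],v[1],.0751],True)-H).ravel()
q=least_squares(f,[.645,.21,.04]);print(q.x,f(q.x).round(1))
goal(o,*q.x,.0751,.05)
goal(o,.651,.208,.0433,.0719,.05)
E
```

```text
[0.64942338 0.20842783 0.0423959 ] [-0.3 -0.6 -0.8 -0.4  1.8  1.2]
mm [-1.1 -6.4 99.1] turn [ 0.   -0.01  0.02]
mm [ -1.6  -6.3 102.6] turn [ 0.   -0.01  0.01]
```

>>> servo_tool([
  [-1.4, -6.4, 10, 0, 0, 0],
  [0, 0, 25, 0, 0, 0],
  [0, 0, 30, 0, 0, 0],
  [0, 0, 20, 0, 0, 0],
  [0, 0, 10, 0, 0, 0],
  [0, 0, 0, 0, 0, 0],
  [0, 0, 0, 0, 0, 0],
])

```text
clock: 7.0
tcp_pos: [0.6208, 0.2069, 0.1362]
eef_rot: [0.675, 0.705, 0.157, 0.15]
force: [-0.6, 0.5, -0.3]
gripper_width: 0.0269
```

Run:
```python
from b import *
o=get_obs();print(o['tcp_pos'],o['force'])
p=camera_params('wrist');a=grab_frame('wrist');np.save('w3.npy',a)
r=R.from_euler('z',.0424)*R.from_euler('y',-25,degrees=True)
print(proj(p,r.apply(C((-24,88,3),(24,88,3),(0,59,32),(110,0,12)))+[.6494,.2084,.0751],True))
goal(o,.6494,.2084,.0424,.0751,0)
save(cv2.resize(a[20:290,110:470],(800,600),interpolation=cv2.INTER_CUBIC),'w3.png')
```

```text
[0.62077404 0.20692454 0.1362186 ] [-0.57720679  0.4856324  -0.32290266]
[[216.22963839  80.67327805]
 [286.42236518  80.81648747]
 [251.36483715 125.73035644]
 [393.75765205 205.53732001]]
mm [ 0.2  0.1 54.2] turn [ 0.01 -0.02  0.02]
```

View pics/w3.png

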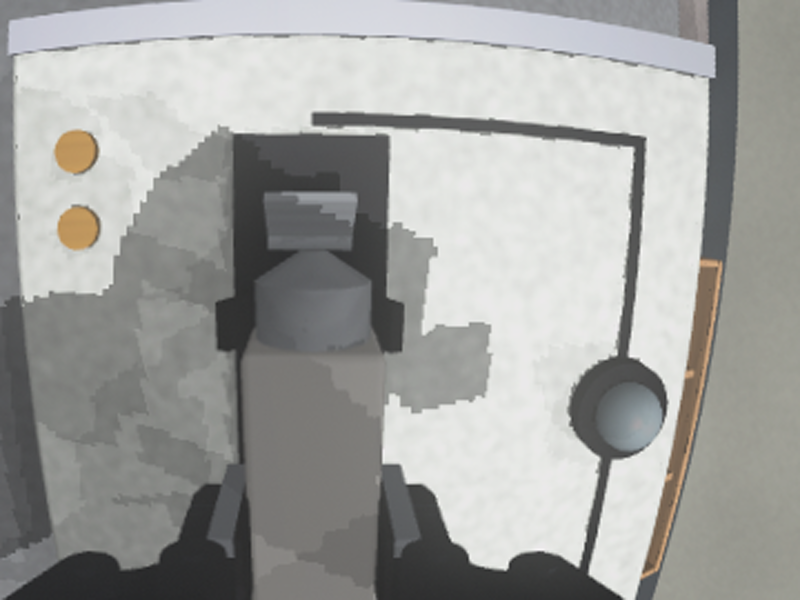

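>>> servo_tool([
  [0, -1, 10, 0, 0, 0],
  [0, 0, 12, 0, 0, 0],
  [0, 0, 8, 0, 0, 0],
  [0, 0, 4, 0, 0, 0],
  [0, 0, 3, 0, 0, 0],
  [0, 0, 3, 0, 0, 0],
  [0, 0, 0, 0, 0, 0],
])

```text
clock: 7.75
tcp_pos: [0.6359, 0.2077, 0.0985]
eef_rot: [0.674, 0.706, 0.157, 0.15]
force: [-1.4, 0.3, -0.7]
gripper_width: 0.0269
```

>>> servo_tool([
  [0, 0, 2, 0, 0, 0],
  [0, 0, 2, 0, 0, 0],
  [0, 0, 2, 0, 0, 0],
  [0, 0, 0, 0, 0, 0],
])

```text
clock: 8.15
tcp_pos: [0.6382, 0.2074, 0.0923]
eef_rot: [0.675, 0.706, 0.156, 0.149]
force: [2.7, -0.1, -8.7]
gripper_width: 0.0269
```

>>> servo_tool([
  [0, 0, 2, 0, 0, 0],
  [0, 0, 2, 0, 0, 0],
  [0, 0, 2, 0, 0, 0],
  [0, 0, 0, 0, 0, 0],
])

```text
clock: 8.55
tcp_pos: [0.6409, 0.2076, 0.0885]
eef_rot: [0.675, 0.706, 0.157, 0.15]
force: [-2.4, -1.1, 1.5]
gripper_width: 0.0267
```

>>> servo_tool([
  [0, 0, 1, 0, 0, 0],
  [0, 0, 1, 0, 0, 0],
  [0, 0, 0, 0, 0, 0],
])

```text
clock: 8.85
tcp_pos: [0.641, 0.2076, 0.0884]
eef_rot: [0.675, 0.706, 0.157, 0.15]
force: [-10.8, -0.9, 15.0]
gripper_width: 0.0269
```

>>> servo_tool([
  [0, 0, 1, 0, 0, 0],
  [0, 0, 0, 0, 0, 0],
])

```text
clock: 9.05
tcp_pos: [0.641, 0.2076, 0.0884]
eef_rot: [0.675, 0.706, 0.157, 0.15]
force: [-14.9, -3.1, 19.5]
gripper_width: 0.0269
```

>>> servo_tool([
  [0, 0, -1, 0, 0, 0],
  [0, 0, -1, 0, 0, 0],
  [0, 0, 0, 0, 0, 0],
  [0, 0, 0, 0, 0, 0],
  [0, 0, 0, 0, 0, 0],
], hand=60)

```text
clock: 9.55
tcp_pos: [0.6415, 0.2076, 0.0867]
eef_rot: [0.675, 0.706, 0.156, 0.15]
force: [-0.2, 0.1, 0.2]
gripper_width: 0.0516
```

>>> servo_tool([
  [0, 0, -10, 0, 0, 0],
  [0, 0, -30, 0, 0, 0],
  [0, 0, -40, 0, 0, 0],
  [0, 0, -40, 0, 0, 0],
  [-20, 0, -10, 0, 0, 0],
  [-30, 0, 0, 0, 0, 0],
  [0, 0, 0, 0, 0, 0],
  [0, 0, 0, 0, 0, 0],
])

```text
clock: 10.35
tcp_pos: [0.5887, 0.1544, 0.2054]
eef_rot: [0.675, 0.705, 0.157, 0.15]
force: [-0.6, 0.0, -0.1]
gripper_width: 0.0512
```

Run:
```python
from b import *
o=get_obs();print(o['tcp_pos'],o['force'],o['q'])
p=camera_params('wrist');a=grab_frame('wrist');np.save('w4.npy',a)
r=R.from_euler('z',.0424)*R.from_euler('y',-25,degrees=True)
h=np.array([.6488,.2084,.0751])
print(proj(p,r.apply(C((-14,42,36),(14,42,36),(14,-42,36),(-14,-42,36),(0,59,32),(0,-59,32),(-36,-150,88)))+h,True)/.64)
save(cv2.resize(a,(800,600),interpolation=cv2.INTER_CUBIC),'w4.png')
```

```text
[0.5886847  0.15436502 0.20542209] [-0.60311655  0.04296103 -0.1260622 ] [-0.19419441  0.43876638 -0.2308008   1.96011841  0.64034106  0.40701332
 -0.88902528]
[[368.37088    120.77207369]
 [421.35383778 120.89019321]
 [419.69878085 273.7423156 ]
 [369.50673543 273.70351968]
 [394.85198722  90.45705172]
 [394.50092891 300.47085624]
 [329.64275237 487.23292818]]
```

View pics/w4.png

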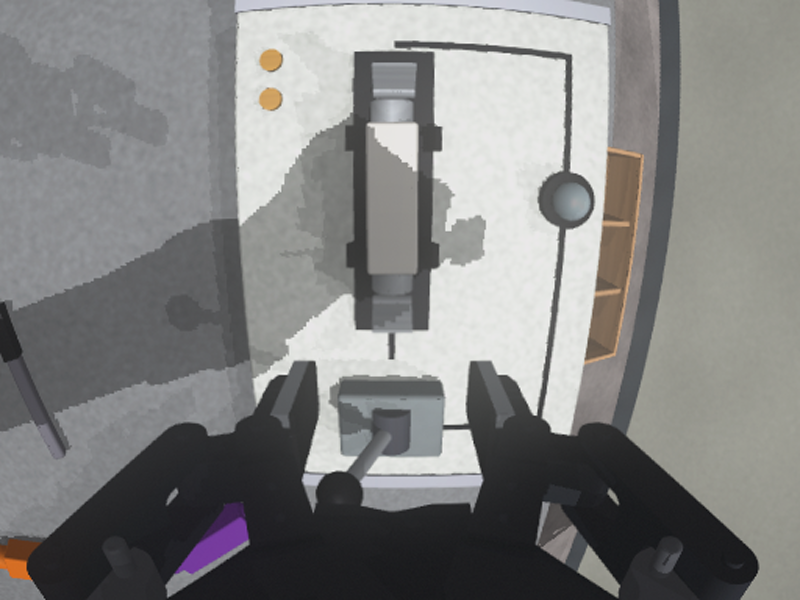

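```bash
cat >> b.py <<'E'
rh=R.from_euler('z',.0424)*R.from_euler('y',-25,degrees=True); hh=np.array([.6488,.2084,.0751])
def loc(x): return (rh.inv().apply(np.array(x)-hh)*1e3).round(1)
E
python3 - <<'E'
from b import *
o=get_obs();print(loc(o['tcp_pos']))
p=camera_params('wrist')
d=rh.inv().apply(ray(p,340*.64,489*.64,True));c=loc(p['origin'])
print('ball', c+d*(-150-c[1])/d[1])
E
```

```text
[ -1.5 -50.  144.3]
ball [ -30.23795855 -150.           87.12191653]
```

>>> servo_tool([
  [-25, -20, 0, 0, 0, 0],
  [-25, -20, 0, 0, 0, 0],
  [-25, -20, 0, 0, 0, 0],
  [-25, -20, 0, 0, 0, 0],
  [0, 0, 0, 0, 0, 0],
  [0, 0, 20, 0, 0, 0],
  [0, 0, 25, 0, 0, 0],
  [0, 0, 14, 0, 0, 0],
  [0, 0, 0, 0, 0, 0],
], hand=0)

```text
clock: 11.3
tcp_pos: [0.5491, 0.0563, 0.1208]
eef_rot: [0.673, 0.708, 0.154, 0.147]
force: [1.3, 0.1, -0.1]
gripper_width: -0.0003
```

>>> servo_tool([
  [0, 8, 0, 0, 0, 0],
  [0, 8, 0, 0, 0, 0],
  [0, 8, 0, 0, 0, 0],
  [0, 8, 0, 0, 0, 0],
  [0, 8, 0, 0, 0, 0],
  [0, 0, 0, 0, 0, 0],
])

```text
clock: 11.9
tcp_pos: [0.585, 0.0564, 0.1397]
eef_rot: [0.675, 0.706, 0.155, 0.147]
force: [-0.0, 0.6, 0.4]
gripper_width: -0.0001
```

Run:
```python
from b import *
o=get_obs();print(loc(o['tcp_pos']),o['force'],o['gripper_width'])
a=grab_frame('wrist');b=grab_frame('side');c=grab_frame('scene')
s=lambda i:cv2.resize(i,(400,300),interpolation=cv2.INTER_AREA)
save(np.vstack([cv2.resize(a,(800,600))[250:,:][:330],cv2.resize(np.hstack([b[100:200,230:380],c[190:290,170:320]]),(800,267))]),'w5.png')
```

```text
[ -36.3 -149.1   88.2] [-0.00527195  0.6057269   0.40537068] -0.00010735713175969228
```

View pics/w5.png

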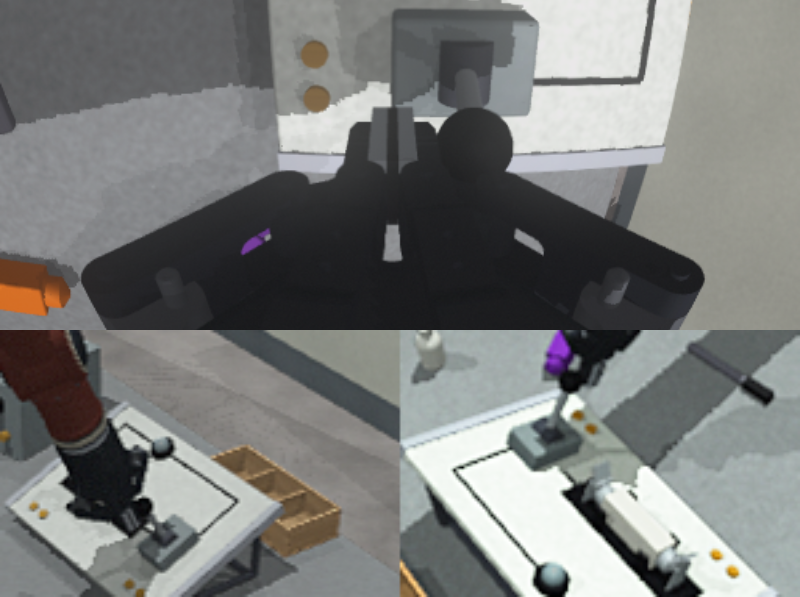

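>>> servo_tool([
  [0, 8, 0, 0, 0, 0],
  [0, 8, 0, 0, 0, 0],
  [0, 8, 0, 0, 0, 0],
  [0, 8, 0, 0, 0, 0],
  [0, 5, 0, 0, 0, 0],
  [0, 3, 0, 0, 0, 0],
  [0, 0, 0, 0, 0, 0],
])

```text
clock: 12.75
tcp_pos: [0.6212, 0.0569, 0.1554]
eef_rot: [0.675, 0.706, 0.154, 0.147]
force: [-0.3, -0.7, -0.4]
gripper_width: 0.0001
```

>>> servo_tool([
  [0, 3, 0, 0, 0, 0],
  [0, 3, 0, 0, 0, 0],
  [0, 0, 0, 0, 0, 0],
])

```text
clock: 13.05
tcp_pos: [0.6265, 0.0572, 0.158]
eef_rot: [0.675, 0.706, 0.154, 0.147]
force: [-0.3, 1.1, 0.2]
gripper_width: -0.0
```

>>> servo_tool([
  [0, 2, 0, 0, 0, 0],
  [0, 2, 0, 0, 0, 0],
  [0, 0, 0, 0, 0, 0],
])

```text
clock: 13.35
tcp_pos: [0.6274, 0.0571, 0.1582]
eef_rot: [0.675, 0.707, 0.152, 0.146]
force: [-5.1, 0.2, 1.6]
gripper_width: 0.0004
```

>>> servo_tool([
  [0, 2, 0, 0, 0, 0],
  [0, 2, 0, 0, 0, 0],
  [0, 0, 0, 0, 0, 0],
])

```text
clock: 13.65
tcp_pos: [0.6277, 0.0571, 0.1581]
eef_rot: [0.676, 0.707, 0.149, 0.145]
force: [-12.7, -0.5, 4.2]
gripper_width: -0.0002
```

Run:
```python
from b import *
o=get_obs();print(loc(o['tcp_pos']),o['force'],o['ft_torque'])
a=grab_frame('wrist');c=grab_frame('scene')
save(np.hstack([cv2.resize(a,(800,600))[300:500,200:600],cv2.resize(c[190:290,170:370],(400,200),interpolation=cv2.INTER_CUBIC)]),'w6.png')
```

```text
[  10.2 -150.3   86.9] [-12.71697457  -0.50247004   4.23236793] [-0.00312295  2.55550277  0.04428455]
```

View pics/w6.png

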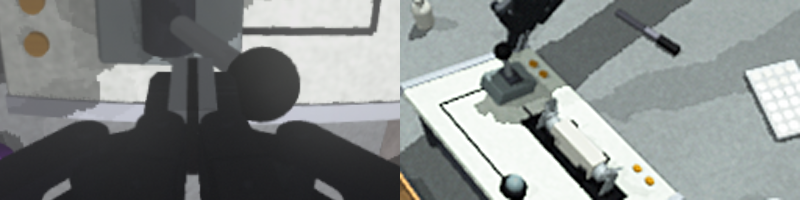

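>>> servo_tool([
  [0, -6, 0, 0, 0, 0],
  [0, -10, 0, 0, 0, 0],
  [0, -15, 0, 0, 0, 0],
  [0, -5, -20, 0, 0, 0],
  [0, 0, -35, 0, 0, 0],
  [0, 0, -35, 0, 0, 0],
  [0, 0, -20, 0, 0, 0],
  [0, 0, 0, 0, 0, 0],
  [0, 0, 0, 0, 0, 0],
])

```text
clock: 14.65
tcp_pos: [0.5553, 0.0535, 0.2463]
eef_rot: [0.675, 0.706, 0.154, 0.148]
force: [-0.8, -0.5, -0.2]
gripper_width: -0.0001
```

Run:
```python
from b import *
o=get_obs();print(loc(o['tcp_pos']),o['force'])
p=camera_params('wrist');a=grab_frame('wrist');c=grab_frame('scene')
b=cv2.resize(c[120:320,130:330],(600,600),interpolation=cv2.INTER_CUBIC)
w=cv2.resize(a,(800,600))[:,250:450]
print(proj(p,rh.apply(C((36,-150,88),(-14,-42,36),(14,-42,36)))+hh,True)/.64-[250,0])
save(np.hstack([w,b]),'w7.png')
```

```text
[ -18.3 -150.8  197.5] [-0.78861104 -0.52653998 -0.1764524 ]
[[238.04597074 288.33147895]
 [150.54686562 102.9101108 ]
 [194.21591952 103.71826488]]
```

View pics/w7.png

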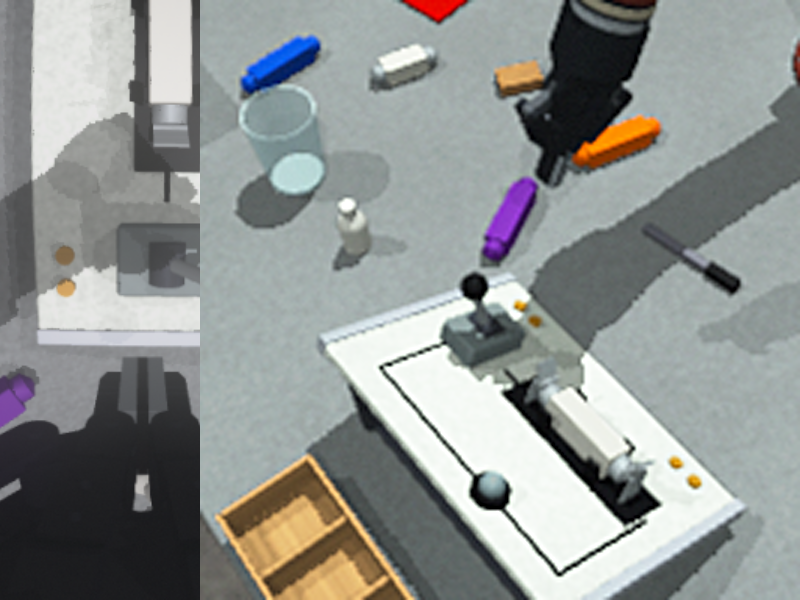

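Run:
```python
from b import *
p=camera_params('scene')
for a in(.3,.4,.5): print(a,proj(p,rh.apply(np.array([np.sin(a)*.075,-.15,.022+.075*np.cos(a)]))+hh),'obs 221.0 215.3')
```

```text
0.3 [[223.6535748  213.04917958]] obs 221.0 215.3
0.4 [[221.5112204  214.39175139]] obs 221.0 215.3
0.5 [[219.37180675 215.90184495]] obs 221.0 215.3
```

```bash
python3 -c "
from rig import *
print(sign_off())"
```

```text
the job is handed in; nothing more can be done
None
```

The long white fuse is pressed home in the clips on the board. After that I threw the switch lever fully up the slope, backed the arm clear and handed the job in at about 15 s of the 58 s limit.

- **Fuse:** It stopped firmly on its pads at about 18 to 24 N. After release, the wrist picture put the corners of its top face within about 3 pixels (about 1 to 2 mm) of where they should be when seated. Both clip noses were over its ends.
- **Lever:** It reached a hard stop at about 13 N, against about 1 N to move it. The wrist picture there put the ball about 37 mm up the slope, where about 36 mm is fully over.
- **Other objects:** In the last scene picture, the other things in view look unmoved, and nothing was touching the robot.

**Checks that disagreed:**
- The scene camera put the finished lever at about 0.4 to 0.5 rad up the slope, where 0.5 is fully over. That camera had also placed the clip holder about 4 mm too far down the slope, which would explain the difference.
- The scene camera's first fix on the fuse was 9 mm off, so I corrected it from the wrist camera before gripping.

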